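Third hand: hold a drawer front home for screwing

ROBOT

A 6-joint arm with a two-finger parallel gripper is mounted at the origin on a cart in front of the work surface, level with it; the furniture and walls round the work are solid. World frame = base frame: x ahead of the robot, y to its left, z up, the work surface at z = 0. Lengths are in m, angles in rad, forces in N, time in s.
With the tool pointing down it reaches from about 0.375 to 0.975 m from the base axis. Payload 3.8 kg.
Tool frame: the origin (TCP) lies at the very end of the fingers, on their centre line; the grasp point (between the pads) lies 19 mm behind it; y points along the fingers, x is the direction in which the jaws open and shut, and the axes are right-handed (so a half turn about y gives the same grasp; the last joint's range is limited). The gripper opens to 85 mm and grips with 20 to 120 N. Pads are 22 mm wide; open, the fingers measure 114 mm over their backs; the gripper's body (76 mm by 85 mm) begins 54 mm behind the grasp point. The pads swing forward as they close: fully open they stand 13 mm farther back than shut.
Start: joints at [-1.359, 0.264, 1.604, -0, 1.274, -0.037], TCP at [0.166, -0.654, 0.192] pointing down, gripper open.
Joint ranges: [-2.63, 2.63], [-0.94, 2.18], [0.31, 2.57], [-1.31, 4.45], [0, 2.66], [-2.55, 2.55]. Speed limits (rad/s): [2.57, 2.57, 3.14, 3.14, 3.14, 3.14].

INTERFACE

Orientations are given as a rotation vector (axis times angle).
In Python, from workcell import bot, cams gives the robot as it stands.
- The arm moves only by the tool play_rows, never from a script. Its argument "motion" is a list of rows, each a list of 2 entries, a list of its own where there are three numbers: the shift along the world's x, y, z normalised to -1 to 1, where 1 is 400 mm, then the turn, a rotation vector about the world's x, y, z normalised to -1 to 1, where 1 is pi/4 rad. In form: [[[tx, ty, tz], [ax, ay, az]], ...]. A call has 1 to 10 rows; each row is the pose to reach, as a shift and turn from the pose commanded when the call began; what a row does not reach only later rows make up. A row lasts 1/8 s, in which the tool goes at most 62.5 mm and 10.7 degrees, less where a joint would pass 70% of its speed; a pose out of reach is approached as far as the arm can. A call with a number of a shift or a turn outside -1 to 1 is refused whole. A call with a gripper value outside its range is refused whole. "gripper" is the closure, from 0 (fully open) to 1 (shut), set as the call begins (left out, the last holds). The fingers move at their own pace and stop on an object; "squeeze" is the grip in N (left out, the last holds). Time passes only in rows, so rows that repeat a pose let the fingers close. It gives the time, the measured TCP pose, the force and the opening at its end, in the units of the state.
- bot.read_state(): the state, without advancing time (a new reading comes with each control period).
- cams.read_camera(name): name is "side" or "top" or "wrist"; returns (picture, depth): 480x640x3 uint8, red, green, blue; 480x640 float32, m along the optical axis (not along the pixel's ray), 0 where there is no reading.
- cams.calibration(name): a dict with "mtx" (3x3 intrinsics, pixels), "R" (3x3) and "t" (3): a world point X has camera coordinates R X + t; the wrist camera has in their place "tool_from_camera" (4x4, takes a point from camera to tool coordinates, whose origin is the TCP and whose axes are the tool frame's). Camera axes: x right, y down, z forward; pixel columns grow to the right and rows downward; lengths in m; the calibration is good to about 2 mm. A picture is of the moment at which its call begins: read the wrist's pose just before it. calibration takes no time and is no camera call.
- bot.finish_job(): hands the job in, once; it reports no verdict.
Trained networks look in the newest picture that a camera, given by its name, has taken for a name from the list of things; names that differ only in an ending like _2 or _b are one class to them, and where a whole thing is asked for, a point or a joint stands for the part that bears it (a point fixed in the world has none). Each returns a list of dicts, best first, with "conf" (0 to 1); they miss things now and then, are a little off and sometimes report something else, mostly with a low value. They report only what shows in the picture. A call takes as long as a camera call.
- cams.recognise(camera, label): "xyz" ([x, y, z] in m, in the coordinates of the camera as it stood for that picture, good to about 4 mm: the middle of the surface that is visible of it).
- cams.regions_of(camera, label): "mask" (480x640 bool, what is visible of it).
- cams.mark_of(camera, label): "xyz" ([x, y, z] in m, in the coordinates of the camera as it stood for that picture, good to about 4 mm: a listed point, or the origin of a listed thing).
The state is a dict: "time": time; "q": joint angles; "joint_vel": joint speeds; "joint_torque": joint torques, N m; "tool_pos": TCP position; "tcp_rot": TCP orientation; "wrist_force": force on the tool from outside, world axes, zero at the start; "torque": the same for the moment, N m; "width": opening from 0.0 (shut) to 1.0 (fully open).
Only numpy, scipy, OpenCV 4.12 (cv2) and the standard library are available. Lean on these libraries where they do the work, as an engineer would, in place of code of your own. Each camera call takes 0.05 s, during which the arm holds its last target.

TASK

I am about to screw the walnut drawer front onto the drawer of this small bench case, from inside the drawer, and need a third hand. Pick the front up by its brass bar pull, bring it pull outwards and upright into the case's front opening, just above or resting on the case floor, and push it squarely against the drawer until the sprung push-out plunger behind the drawer is down on its stop and the front is flush with the case. Then finish while still holding it there with a steady push of about 12 newtons (6 to 18; never more than 35, the plunger would suffer), and leave the tools and tins on the bench where they are.

Things in the scene. Friction and masses are not known exactly. Their poses are not given: they have to be found in the camera images.
- drawer_front: Loose drawer front: a dark brown wooden board standing on its long lower edge, 150 mm wide (own y), 62 mm high (z), 18 mm thick (x), 0.11 to 0.2 kg with its pull. A brass bar pull projects from its face on the -x side. Origin: centre of the board's underside (middle of its thickness); z up, +x points from the pull through the board to its plain back.
- pull (a point): Centre of the brass bar pull of the drawer front: a straight bar 12 x 12 mm in section and 96 mm long, parallel to the board's width (own y), 34 mm above the board's lower edge, its centre line 47 mm in front of the board's mid-plane (so 32 mm clear gap between bar and board). Two thin posts join it to the board 38 mm either side of its middle.
- case: Small wooden bench case without top board, fixed to the bench: 180 mm wide (own y), 130 deep (x), sides 80 high, open at the front. Origin: on the bench under the middle of its front edge; +x points into the case (the push direction), z up. The front edges lie in its plane x = 0. Sides 12 mm thick, 156 mm apart; upper side of the floor 12 mm above the bench.
- opening (a point): Middle of the lower edge of the front opening: x = 0, y = 0, z = 12 mm in the case's frame, on the upper side of its floor; same axes as the case. The drawer front is home when its outer face is flush with the case's plane x = 0: its origin then lies 9 mm inside this point in x, at the same y, and 0 to 6 mm above it.
- drawer: Drawer box of plywood in the case, 142 mm wide, 44 mm high, 85 mm deep, open at the top; it slides in the case's x only. Origin: lower edge, middle of its front face, 14 mm above the bench; the plain front face (facing the opening) is what the drawer front is pressed against. At rest this face lies 6 mm behind the plane of the case's front edges, when fully home 18 mm behind it.
- push_out (a joint): Travel of the drawer against the sprung push-out plunger at its back (m): 0 at rest, pushed out by the spring; 0.012 fully home, plunger on its solid stop. The spring resists with about 1.5 N at the beginning and 4.5 N at the end of the travel; beyond that the stop takes the push.
- screwdriver: Screwdriver, 170 mm long, lying at the back of the free bench surface; bystander. Origin near its middle, on the bench.
- snap_tin: Round open tin of snap fasteners, 60 mm across, 20 mm high, at the near right; bystander. Origin under its centre.
- beeswax: Yellow cake of beeswax, 34 x 55 x 18 mm, at the back right; bystander. Origin under its centre.
- sanding_block: Cork sanding block, 45 x 90 x 30 mm, near the robot's edge of the bench; bystander. Origin under its centre.
- glue_pot: White round glue pot, 83 mm across and 82 mm high, to the left; bystander. Origin under its centre.

How it is judged:
On the way, in this order (a step that is already met when the one before it is completed fails the run):
1. the drawer front is picked up off the bench (height (world z) of drawer_front above 0.008 m and contact force between the fingers and drawer_front above 1 N), for 0.2 s.
2. the drawer front has pushed the drawer fully home, plunger on its stop (value of joint push_out above 0.0105 m and contact force between drawer_front and drawer above 3 N), for 0.2 s.
At the end, for the whole second after the job is handed in: In the last second the fingers hold the front (over 3 N) and it presses the drawer with 6 to 18 N; plunger joint over 10.5 mm; front flush within 3 mm, between the sides, lower edge at most 9 mm above the case floor, parallel within 0.04 rad, upright within 0.07 rad, at rest (contact force between drawer_front and drawer between 6 and 18 N and value of joint push_out above 0.0105 m and x of drawer_front in the frame of case between 0.006 and 0.012 m and y of drawer_front in the frame of case between -0.005 and 0.005 m and z of drawer_front in the frame of case between 0.01 and 0.021 m and angle between the y axis of drawer_front and the y axis of case, either way round below 0.04 rad and angle between drawer_front's own z axis and vertical below 0.07 rad and linear speed of drawer_front below 0.01 m/s and contact force between the fingers and drawer_front above 3 N); the arm keeps its last pose, push and grip.
It fails at once if the drawer front is pressed on the drawer with more than 35 N (contact force between drawer_front and drawer above 35 N).
It fails at once if the drawer front is tipped over (angle between drawer_front's own z axis and vertical above 0.6 rad).
It fails at once if a bystander is pushed more than 20 mm from its place (distance of any of screwdriver, snap_tin, beeswax, sanding_block, glue_pot from where it was at the start of the episode above 0.02 m).
It also fails if it takes over 48 s, if anything falls off the work surface, if the arm or the gripper's body presses on something with over 40 N, if the wrist force passes 120 N, or if a joint passes its speed limit or range.

## Working session

There is one attempt and no reset: what is moved stays moved. The work goes in short steps, Python scripts to look and compute and a tool call to move; the robot and the scene stay as the last step left them, time stands still between calls to the robot, and variables do not carry over. Pictures are saved under pics/ and viewed, and the job is handed in when it is done.

Besides the shell and the picture viewer there is one more tool, called after "Call:" by a JSON object that holds its "op" and its "data", one argument or row to a line. play_rows: Moves the arm, as the interface text tells. Its arguments: {"type":"object","properties":{"motion":{"type":"array","items":{"type":"array"}},"gripper":{"type":"number"},"squeeze":{"type":"number"}},"required":["motion"]}

```bash
mkdir -p pics; ls; cat > h.py <<'E'
import numpy as np, cv2
from scipy.spatial.transform import Rotation as R
from workcell import bot, cams
def w(cam,p,st=None):
    c=cams.calibration(cam); p=np.asarray(p,float)
    if cam=='wrist':
        T=np.array(c['tool_from_camera']); q=T[:3,:3]@p+T[:3,3]
        return R.from_rotvec(st['tcp_rot']).as_matrix()@q+np.array(st['tool_pos'])
    return np.array(c['R']).T@(p-np.array(c['t']))
def cloud(cam,d,st=None):
    K=np.array(cams.calibration(cam)['mtx']); v,u=np.mgrid[:480,:640]
    P=np.stack([(u-K[0,2])/K[0,0]*d,(v-K[1,2])/K[1,1]*d,d],-1).astype(float)
    c=cams.calibration(cam)
    if cam=='wrist':
        T=np.array(c['tool_from_camera']); q=P@T[:3,:3].T+T[:3,3]
        return q@R.from_rotvec(st['tcp_rot']).as_matrix().T+np.array(st['tool_pos'])
    return (P-np.array(c['t']))@np.array(c['R'])
E
python3 - <<'E'
from h import *
np.set_printoptions(precision=4,suppress=True)
print(bot.read_state())
for c in ['top','side']:
    im,d=cams.read_camera(c); cv2.imwrite(f'pics/{c}0.png',im[:,:,::-1]); np.save(f'{c}0.npy',d)
    for l in ['drawer_front','pull','case','opening','drawer']:
        for r in cams.mark_of(c,l)[:2]: print(c,l,r['conf'],w(c,r['xyz']))
E
```

```text
pics
{'time': 0.0, 'q': array([-1.3589,  0.2648,  1.6054,  0.    ,  1.2737, -0.0369]), 'joint_vel': array([-0.0001, -0.001 ,  0.0006, -0.0011, -0.0001, -0.0013]), 'joint_torque': array([  0.0004, -51.5103, -36.7312,  -0.0002,   0.013 ,  -0.    ]), 'tool_pos': array([ 0.166 , -0.6534,  0.1907]), 'tcp_rot': array([-1.3151,  1.0252, -1.0223]), 'wrist_force': array([0.2739, 0.5892, 0.785 ]), 'torque': array([-0.0274,  0.0169, -0.0463]), 'width': 1.0002594071231332}
top drawer_front 0.93 [ 0.5069  0.0588 -0.0064]
top pull 0.9 [0.4621 0.0729 0.0377]
top pull 0.61 [ 0.7526 -0.1644  0.0003]
top case 0.8 [ 0.4984 -0.2676 -0.0053]
top opening 0.68 [ 0.4964 -0.2696  0.0141]
top drawer 0.85 [ 0.5085 -0.2738  0.0122]
side drawer_front 0.92 [0.5024 0.0567 0.0018]
side drawer_front 0.7 [ 0.4028 -0.4235 -0.0026]
side pull 0.63 [0.4549 0.0717 0.0288]
side case 0.89 [ 0.4952 -0.2725 -0.0027]
side opening 0.88 [ 0.4931 -0.2721  0.0129]
side drawer 0.69 [ 0.4991 -0.2676  0.016 ]
side drawer 0.37 [0.5013 0.0548 0.0014]
```

View pics/top0.png

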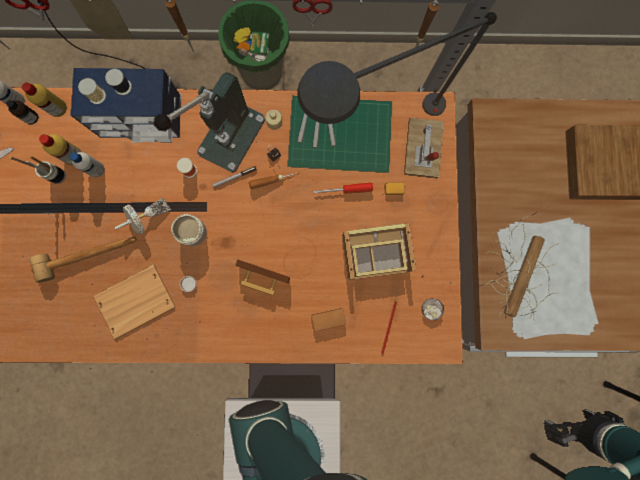

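View pics/side0.png

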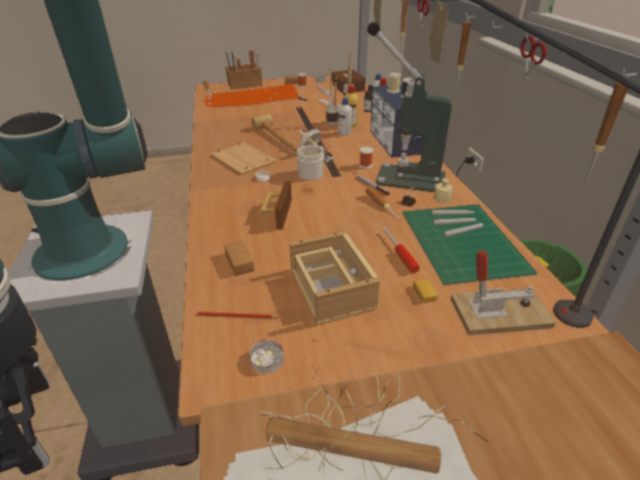

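```bash
python3 - <<'E'
from h import *
np.set_printoptions(precision=4,suppress=True)
for c in ['top','side']:
    im,d=cams.read_camera(c)
    P=cloud(c,d)
    for l in ['drawer_front','case','drawer']:
        r=cams.regions_of(c,l)
        if not r: continue
        m=r[0]['mask']&(d>0); Q=P[m]
        print(c,l,r[0]['conf'],m.sum(),'z',np.percentile(Q[:,2],[2,50,98]))
        zt={'drawer_front':.050,'case':.07,'drawer':.046}[l]
        T=Q[(Q[:,2]>zt)&(Q[:,2]<zt+.025)]
        if len(T)<10: continue
        rect=cv2.minAreaRect(T[:,:2].astype(np.float32)*1000); print('  rect mm',rect, len(T), T.mean(0))
        print('  box',cv2.boxPoints(rect).tolist())
    for l in ['screwdriver','snap_tin','beeswax','sanding_block','glue_pot']:
        for r in cams.mark_of(c,l)[:1]: print(c,l,r['conf'],w(c,r['xyz']))
s=bot.read_state(); print(R.from_rotvec(s['tcp_rot']).as_matrix())
print(cams.calibration('wrist'))
E
```

```text
top drawer_front 0.72 687 z [-0.0018  0.0585  0.0667]
  rect mm ((504.5587463378906, 57.619659423828125), (149.35340881347656, 17.299362182617188), 72.04396057128906) 361 [0.5042 0.0566 0.0623]
  box [[473.3084716796875, -10.753204345703125], [489.7652282714844, -16.086380004882812], [535.8090209960938, 125.99252319335938], [519.352294921875, 131.32569885253906]]
top case 0.7 3220 z [0.009  0.034  0.0832]
  rect mm ((561.396240234375, -260.5498046875), (128.6814422607422, 180.5167236328125), 7.986979007720947) 652 [ 0.5805 -0.2552  0.0797]
  box [[485.1384582519531, -180.1070098876953], [510.2208557128906, -358.87261962890625], [637.654052734375, -340.99261474609375], [612.5716552734375, -162.22698974609375]]
top drawer 0.89 1618 z [0.0177 0.0247 0.0619]
  rect mm ((544.2278442382812, -262.9404296875), (84.86963653564453, 142.44696044921875), 7.265267372131348) 523 [ 0.5437 -0.2611  0.057 ]
  box [[493.1265869140625, -197.6552276611328], [511.140869140625, -338.9585266113281], [595.3291015625, -328.22564697265625], [577.3148193359375, -186.92233276367188]]
top screwdriver 0.56 [ 0.75
[... 1174 characters left out ...]
-351.4058837890625], [595.2252197265625, -342.93798828125], [579.6153564453125, -180.15020751953125]]
side screwdriver 0.75 [ 0.7444 -0.1665  0.0017]
side snap_tin 0.72 [ 0.402  -0.4202 -0.0009]
side sanding_block 0.91 [ 0.3742 -0.1265  0.0067]
side glue_pot 0.84 [ 0.6183  0.262  -0.0008]
[[ 0.2462 -0.      0.9692]
 [-0.9692  0.      0.2462]
 [-0.     -1.     -0.    ]]
{'mtx': array([[360.9593,   0.    , 319.2809],
       [  0.    , 360.9593, 240.4475],
       [  0.    ,   0.    ,   1.    ]]), 'tool_from_camera': array([[ 1.    , -0.0006,  0.    , -0.0003],
       [-0.0002, -0.2666,  0.9638, -0.1827],
       [-0.0006, -0.9638, -0.2666,  0.0671],
       [ 0.    ,  0.    ,  0.    ,  1.    ]])}
```

Call:
{"op": "play_rows", "data": {
  "motion": [
    [[0.63, 0.88, 0.2], [0, 0, 1]],
    [[0.63, 0.88, 0.2], [0, 0, 1]],
    [[0.63, 0.88, 0.2], [0, 0, 1]],
    [[0.63, 0.88, 0.2], [0, 0, 1]],
    [[0.63, 0.88, 0.2], [0, 0, 1]],
    [[0.63, 0.88, 0.2], [0, 0, 1]],
    [[0.63, 0.88, 0.2], [0, 0, 1]],
    [[0.63, 0.88, 0.2], [0, 0, 1]],
    [[0.63, 0.88, 0.2], [0, 0, 1]]
  ],
  "gripper": 0.62,
  "squeeze": 70
}}

```text
time: 2.62
tool_pos: [0.4182, -0.3022, 0.2722]
tcp_rot: [-1.531, 0.419, -0.419]
wrist_force: [-0.2, 0.1, 1.1]
width: 0.378
```

```bash
cat > look.py <<'E'
import sys
from h import *
np.set_printoptions(precision=4,suppress=True)
def look(n):
    s=bot.read_state(); im,d=cams.read_camera('wrist'); cv2.imwrite(f'pics/{n}.png',im[:,:,::-1])
    P=cloud('wrist',d,s); np.savez(n+'.npz',P=P,d=d)
    print(s['tool_pos'],s['tcp_rot'],s['wrist_force'])
    return s,im,d,P
E
python3 - <<'E'
from look import *
s,im,d,P=look('w1')
for l,zt in [('case',.07),('drawer',.046)]:
    r=cams.regions_of('wrist',l)
    if r:
        m=r[0]['mask']&(d>0); Q=P[m]; T=Q[(Q[:,2]>zt)&(Q[:,2]<zt+.025)]
        rect=cv2.minAreaRect(T[:,:2].astype(np.float32)*1000); print(l,r[0]['conf'],rect,np.median(T[:,2]));print(cv2.boxPoints(rect).tolist())
for r in cams.mark_of('wrist','opening')[:1]: print(r['conf'],w('wrist',r['xyz'],s))
E
```

```text
[ 0.4182 -0.3022  0.2722] [-1.5306  0.4195 -0.4195] [-0.2152  0.1047  1.1335]
case 0.85 ((560.7125244140625, -262.5577697753906), (130.71546936035156, 180.41444396972656), 7.698580265045166) 0.08055587366825447
[[483.859619140625, -181.9190673828125], [508.0281982421875, -360.70733642578125], [637.5654296875, -343.19647216796875], [613.3968505859375, -164.408203125]]
drawer 0.57 ((544.0795288085938, -264.80438232421875), (85.45880126953125, 142.3456573486328), 7.666955947875977) 0.05848407758845975
[[492.23663330078125, -199.9685516357422], [511.22760009765625, -341.0416564941406], [595.9224243164062, -329.64019775390625], [576.9314575195312, -188.56710815429688]]
0.85 [ 0.4924 -0.2685  0.0149]
```

View pics/w1.png

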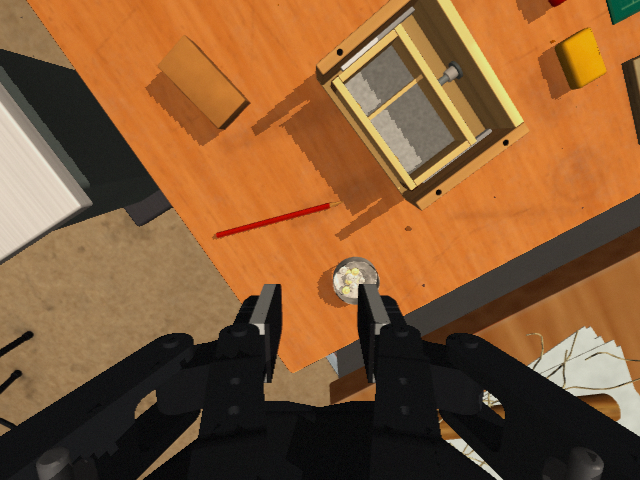

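Call:
{"op": "play_rows", "data": {
  "motion": [
    [[0.105, 0.755, -0.05], [0, 0, 0.29]],
    [[0.105, 0.755, -0.05], [0, 0, 0.29]],
    [[0.105, 0.755, -0.05], [0, 0, 0.29]],
    [[0.105, 0.755, -0.05], [0, 0, 0.29]],
    [[0.105, 0.755, -0.05], [0, 0, 0.29]],
    [[0.105, 0.755, -0.05], [0, 0, 0.29]],
    [[0.105, 0.755, -0.05], [0, 0, 0.29]]
  ]
}}

```text
time: 3.7
tool_pos: [0.4601, -0.0012, 0.2519]
tcp_rot: [-1.558, 0.243, -0.242]
wrist_force: [-0.4, -0.3, 0.7]
width: 0.38
```

```bash
python3 - <<'E'
from look import *
s,im,d,P=look('w2'); print(R.from_rotvec(s['tcp_rot']).as_matrix())
r=cams.regions_of('wrist','drawer_front')
for q in r[:2]:
    m=q['mask']&(d>0); Q=P[m]
    for a,b in [(.05,.075),(.03,.046)]:
        T=Q[(Q[:,2]>a)&(Q[:,2]<b)]
        if len(T)<10: continue
        rect=cv2.minAreaRect(T[:,:2].astype(np.float32)*1000); print(q['conf'],a,len(T),rect,np.median(T[:,2]),np.median(T[:,:2],0));print(cv2.boxPoints(rect).tolist())
for l in ['drawer_front','pull']:
  for r in cams.mark_of('wrist',l)[:1]: print(l,r['conf'],w('wrist',r['xyz'],s))
E
```

```text
[ 0.4601 -0.0012  0.2519] [-1.5579  0.2431 -0.2424] [-0.43   -0.29    0.6569]
[[ 0.9525 -0.0006  0.3044]
 [-0.3044 -0.0007  0.9525]
 [-0.0004 -1.     -0.0009]]
0.66 0.05 2896 ((504.645263671875, 56.60297393798828), (148.854248046875, 18.17055892944336), 71.86443328857422) 0.0628676935657024 [0.5061 0.0626]
[[472.84466552734375, -11.298866271972656], [490.1125793457031, -16.954750061035156], [536.4458618164062, 124.50481414794922], [519.177978515625, 130.16070556640625]]
0.66 0.03 1740 ((476.6040954589844, 70.54217529296875), (137.93789672851562, 44.08515930175781), 71.87952423095703) 0.04036905141367039 [0.467  0.0762]
[[434.20428466796875, 11.849365234375], [476.10302734375, -1.8618316650390625], [519.00390625, 129.2349853515625], [477.10516357421875, 142.94618225097656]]
drawer_front 0.78 [ 0.5012  0.056  -0.0011]
pull 0.9 [0.4632 0.0719 0.0359]
```

View pics/w2.png

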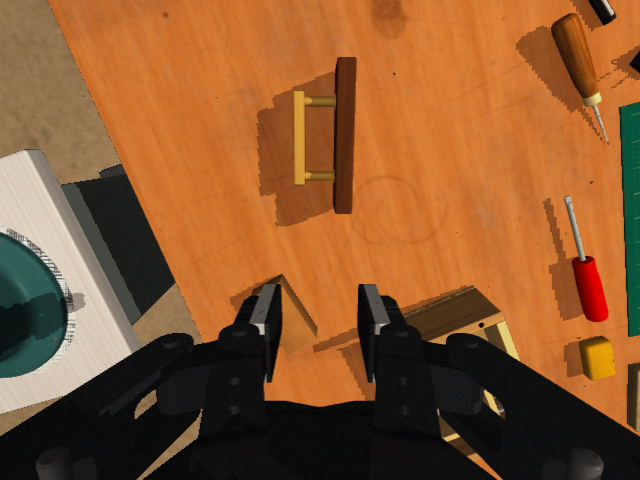

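Call:
{"op": "play_rows", "data": {
  "motion": [
    [[0, 0.181, -0.2], [0, 0, -0.009]],
    [[0, 0.181, -0.36], [0, 0, -0.009]],
    [[0, 0.181, -0.36], [0, 0, -0.009]],
    [[0, 0.181, -0.36], [0, 0, -0.009]]
  ]
}}

```text
time: 4.4
tool_pos: [0.4568, 0.0713, 0.1047]
tcp_rot: [-1.559, 0.254, -0.242]
wrist_force: [0.6, -1.1, -0.4]
width: 0.379
```

```bash
python3 - <<'E'
from look import *
s,im,d,P=look('w3'); print(s['width'])
# project true bar centre and pads
E
```

```text
[0.4568 0.0713 0.1047] [-1.5587  0.2544 -0.2423] [ 0.6012 -1.0731 -0.4067]
0.379058904419875
```

View pics/w3.png

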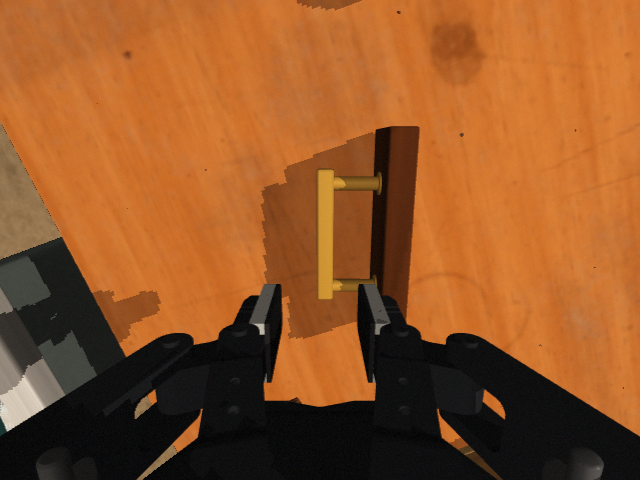

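Call:
{"op": "play_rows", "data": {
  "motion": [
    [[0, 0, -0.04], [0, 0, 0]],
    [[0, 0, -0.04], [0, 0, 0]],
    [[0, 0, -0.04], [0, 0, 0]]
  ]
}}

```text
time: 4.82
tool_pos: [0.461, 0.0719, 0.093]
tcp_rot: [-1.556, 0.247, -0.25]
wrist_force: [-0.3, 0.0, 0.1]
width: 0.381
```

```bash
python3 - <<'E'
from look import *
s=bot.read_state(); print(s['tool_pos'],s['q'],s['joint_vel']); print(R.from_rotvec(s['tcp_rot']).as_matrix())
E
```

```text
[0.461  0.0719 0.093 ] [ 0.1013 -0.0488  2.141  -0.0001  1.0477  0.4179] [ 0.0045 -0.0015 -0.0017 -0.0015 -0.0017  0.002 ]
[[ 0.9503  0.0016  0.3112]
 [-0.3112  0.0001  0.9503]
 [ 0.0015 -1.      0.0006]]
```

Call:
{"op": "play_rows", "data": {
  "motion": [
    [[-0.0025, -0.002, -0.05], [0, 0, 0]],
    [[-0.0025, -0.002, -0.1], [0, 0, 0]],
    [[-0.0025, -0.002, -0.15], [0, 0, 0]],
    [[-0.0025, -0.002, -0.192], [0, 0, 0]],
    [[-0.0025, -0.002, -0.192], [0, 0, 0]],
    [[-0.0025, -0.002, -0.192], [0, 0, 0]]
  ]
}}

```text
time: 5.58
tool_pos: [0.4599, 0.0714, 0.0159]
tcp_rot: [-1.556, 0.247, -0.249]
wrist_force: [-0.1, 0.7, -0.0]
width: 0.378
```

```bash
python3 - <<'E'
from look import *
s,im,d,P=look('w4')
im,d=cams.read_camera('side'); cv2.imwrite('pics/s4.png',cv2.resize(im[150:260,200:360,::-1],(800,550)))
E
```

```text
[0.4599 0.0714 0.0159] [-1.5563  0.2471 -0.2487] [-0.1009  0.6838 -0.0104]
```

View pics/w4.png

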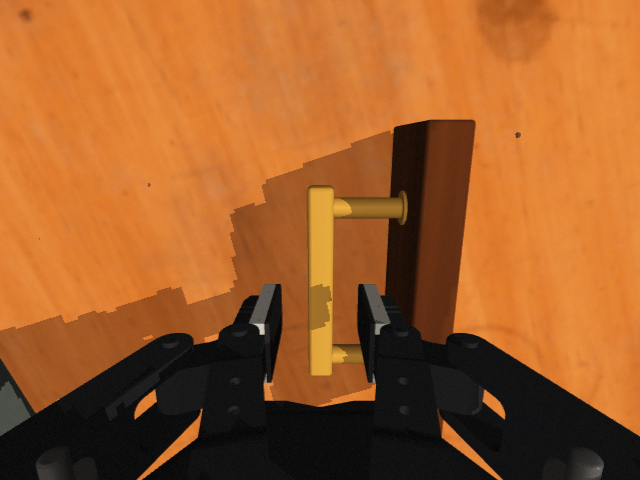

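View pics/s4.png

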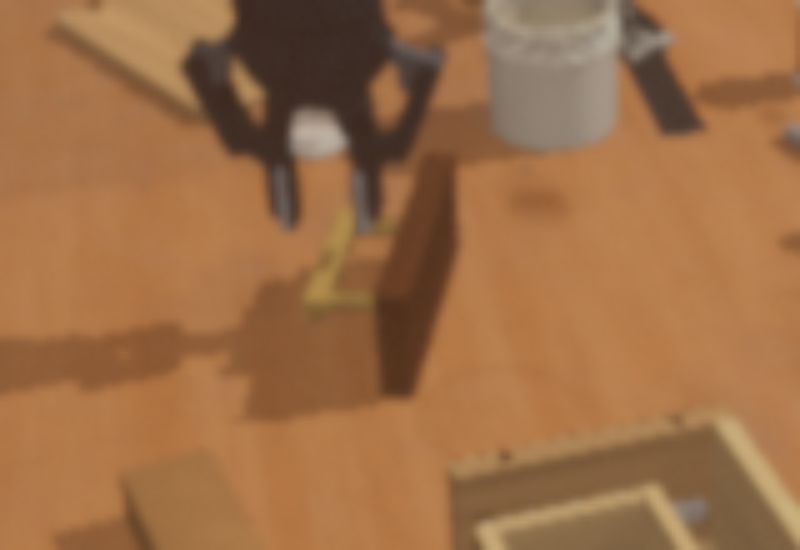

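Call:
{"op": "play_rows", "data": {
  "motion": [
    [[0, 0, 0], [0, 0, 0]],
    [[0, 0, 0], [0, 0, 0]],
    [[0, 0, 0], [0, 0, 0]],
    [[0, 0, 0], [0, 0, 0]],
    [[0, 0, 0], [0, 0, 0]]
  ],
  "gripper": 1,
  "squeeze": 80
}}

```text
time: 6.3
tool_pos: [0.4592, 0.0714, 0.0153]
tcp_rot: [-1.557, 0.248, -0.248]
wrist_force: [-0.1, -0.7, 1.1]
width: -0.002
```

```bash
python3 - <<'E'
from look import *
s,im,d,P=look('w5'); print(s['width'])
r=cams.regions_of('wrist','drawer_front')
q=r[0]; m=q['mask']&(d>0); Q=P[m]
for a,b in [(.05,.075),(.03,.046)]:
    T=Q[(Q[:,2]>a)&(Q[:,2]<b)]
    rect=cv2.minAreaRect(T[:,:2].astype(np.float32)*1000); print(rect,np.median(T[:,2]))
im,d=cams.read_camera('side'); cv2.imwrite('pics/s5.png',cv2.resize(im[150:260,200:360,::-1],(800,550)))
E
```

```text
[0.4592 0.0714 0.0153] [-1.5565  0.2479 -0.2479] [-0.1314 -0.7388  1.051 ]
-0.002085743039876104
((508.8477783203125, 69.98396301269531), (121.95000457763672, 18.8515682220459), 71.80609130859375) 0.06279224923780971
((482.87554931640625, 88.6560287475586), (102.70477294921875, 44.67949676513672), 71.61091613769531) 0.04020816338934347
```

View pics/w5.png

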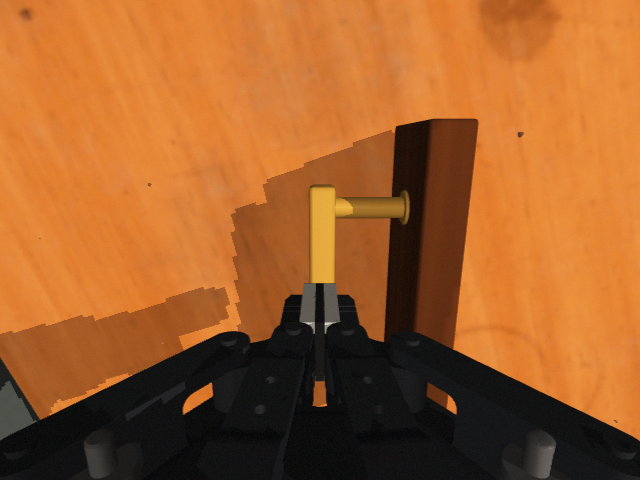

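View pics/s5.png

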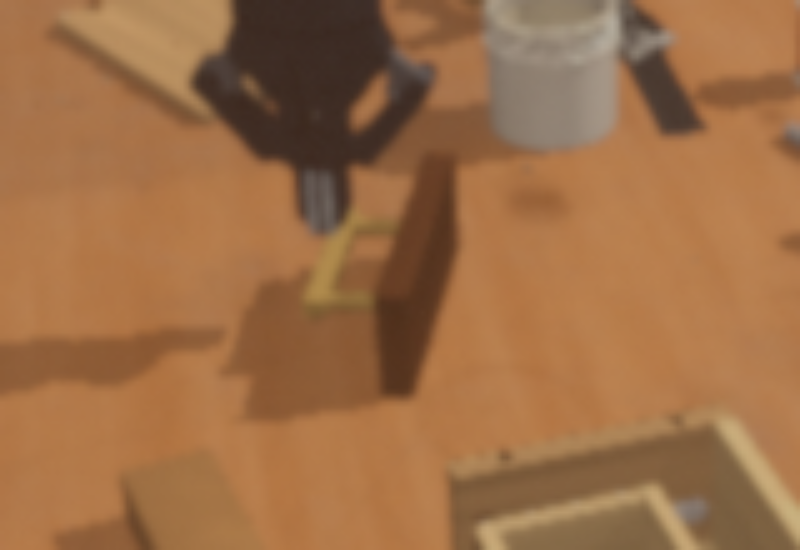

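```bash
python3 - <<'E'
from look import *
c=cams.calibration('wrist');T=np.linalg.inv(c['tool_from_camera'])
for y in [0,-.0095,-.019,-.05]:
    p=T@[0,y,0,1]; q=c['mtx']@p[:3]; print('tool y',y,q[:2]/q[2],p[2])
z=np.load('w5.npz');P=z['P'];d=z['d']
for v in [200,240,270,280,288,295,305,315,325]: print(v,d[v,312],P[v,312],d[v,330],P[v,330])
z=np.load('w3.npz');d=z['d']
for v in [288,300,320]: print(v,d[v,275],d[v,365])
c=cams.calibration('side')
for X in [[.4592,.0714,.0153],[.46,.0712,.034],[.4592,.0714,.045],[.4592,.0714,.06]]:
    p=c['R']@np.array(X)+c['t']; q=c['mtx']@p; q=q[:2]/q[2]; print(X,(q-[200,150])*5)
E
```

```text
tool y 0 [320.0954 270.8512] 0.1941143178685745
tool y -0.0095 [320.1256 277.2947] 0.18495751915434605
tool y -0.019 [320.1589 284.4095] 0.1758007204401176
tool y -0.05 [320.2968 313.837 ] 0.1459206404252669
200 0.1577663 [0.469  0.1129 0.0412] 0.15792343 [0.4765 0.1104 0.0411]
240 0.16330406 [0.4632 0.0955 0.0406] 0.16293208 [0.4709 0.0931 0.0409]
270 0.16745767 [0.4586 0.0818 0.0403] 0.16565315 [0.4667 0.0798 0.0419]
280 0.16865714 [0.457  0.0771 0.0404] 0.1681297 [0.4651 0.0747 0.0409]
288 0.14335743 [0.4595 0.083  0.0649] 0.142658 [0.4664 0.081  0.0655]
295 0.13739613 [0.4595 0.0827 0.0711] 0.13749892 [0.466  0.0805 0.071 ]
305 0.12722021 [0.46   0.0834 0.0814] 0.128305 [0.4659 0.081  0.0804]
315 0.12082787 [0.46   0.083  0.0882] 0.12068435 [0.4657 0.0811 0.0883]
325 0.117663436 [0.4595 0.0813 0.0919] 0.111772574 [0.4658 0.0823 0.0972]
288 0.1423768 0.14430465
300 0.13247794 0.13216552
320 0.13217656 0.12828884
[0.4592, 0.0714, 0.0153] [332.941  289.1084]
[0.46, 0.0712, 0.034] [331.7803 259.3798]
[0.4592, 0.0714, 0.045] [328.6346 241.6178]
[0.4592, 0.0714, 0.06] [326.4126 217.1128]
```

```bash
python3 - <<'E'
from look import *
im,d=cams.read_camera('side'); P=cloud('side',d)
for v in range(186,202):
    print(v,[(round(float(P[v,u,0]),3),round(float(P[v,u,1]),3),round(float(P[v,u,2]),3)) for u in range(259,270,2)])
crop=im[165:215,240:300,::-1]; cv2.imwrite('pics/s5b.png',cv2.resize(crop,(720,600),interpolation=cv2.INTER_NEAREST))
z=np.load('w5.npz');d=z['d']
print('wrist col 312',[(v,round(float(d[v,312]),4)) for v in range(280,345,2)])
print('wrist col 312 z',[(v,np.round(z['P'][v,312],4)) for v in range(282,300,1)])
E
```

```text
186 [(0.445, 0.07, 0.085), (0.449, 0.057, 0.091), (0.454, 0.062, 0.088), (0.459, 0.06, 0.088), (0.465, 0.063, 0.086), (0.47, 0.059, 0.088)]
187 [(0.444, 0.067, 0.084), (0.45, 0.07, 0.081), (0.454, 0.065, 0.083), (0.459, 0.059, 0.086), (0.464, 0.058, 0.086), (0.469, 0.057, 0.086)]
188 [(0.392, -0.961, 0.656), (0.449, 0.067, 0.08), (0.454, 0.065, 0.081), (0.459, 0.06, 0.083), (0.464, 0.063, 0.081), (0.469, 0.058, 0.082)]
189 [(0.451, 0.206, -0.0), (0.449, 0.067, 0.077), (0.454, 0.061, 0.08), (0.459, 0.059, 0.08), (0.464, 0.059, 0.079), (0.469, 0.058, 0.079)]
190 [(0.45, 0.198, 0.001), (0.449, 0.069, 0.073), (0.454, 0.063, 0.076), (0.459, 0.062, 0.076), (0.464, 0.058, 0.077), (0.469, 0.061, 0.075)]
191 [(0.45, 0.194, -0.0), (0.448, 0.068, 0.071), (0.453, 0.06, 0.074), (0.458, 0.062, 0.073), (0.463, 0.06, 0.073), (0.469, 0.062, 0.071)]
192 [(0.449, 0.184, 0.002), (0.448, 0.067, 0.068), (0.453, 0.061, 0.071), (0.458, 0.062, 0.07), (0.463, 0.063, 0.069), (0.468, 0.058, 0.071)]
193 [(0.448, 0.176, 0.003), (0.448, 0.068, 0.065), (0.453, 0.062, 0.068), (0.458, 0.062, 0.067), (0.463, 0.062, 0.
[... 1701 characters left out ...]
, 0.0763, 0.0409])), (283, array([0.4593, 0.0828, 0.0592])), (284, array([0.4593, 0.0828, 0.0602])), (285, array([0.4594, 0.083 , 0.0617])), (286, array([0.4594, 0.0829, 0.0627])), (287, array([0.4596, 0.0833, 0.0647])), (288, array([0.4595, 0.083 , 0.0649])), (289, array([0.4594, 0.0827, 0.0652])), (290, array([0.4596, 0.0831, 0.0673])), (291, array([0.4595, 0.0827, 0.0673])), (292, array([0.4594, 0.0826, 0.068 ])), (293, array([0.4598, 0.0834, 0.0708])), (294, array([0.4597, 0.0832, 0.0713])), (295, array([0.4595, 0.0827, 0.0711])), (296, array([0.4597, 0.0831, 0.0731])), (297, array([0.4597, 0.0829, 0.0735])), (298, array([0.4596, 0.0827, 0.0738])), (299, array([0.4597, 0.083 , 0.0754]))]
```

View pics/s5b.png

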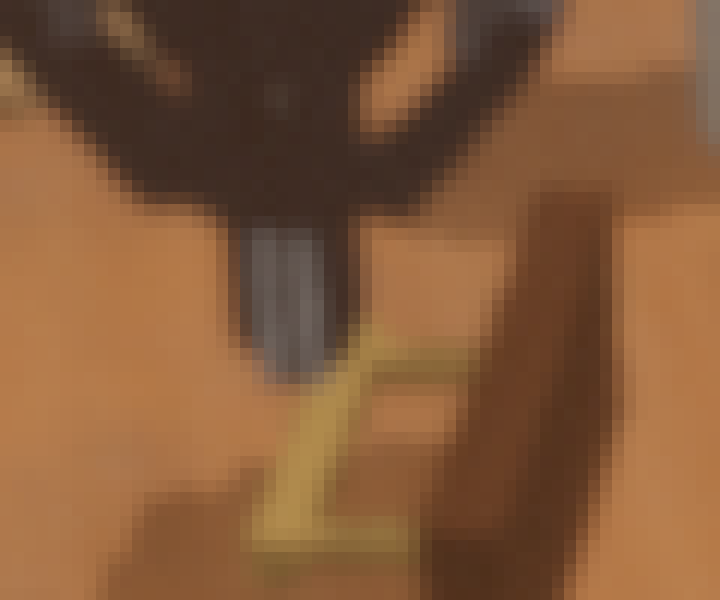

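Call:
{"op": "play_rows", "data": {
  "motion": [
    [[0.001, 0, 0], [0, 0, 0]],
    [[0.001, 0, 0], [0, 0, 0]],
    [[0.001, 0, 0], [0, 0, 0]],
    [[0.001, 0, 0], [0, 0, 0]],
    [[0.001, 0, -0.03], [0, 0, 0]],
    [[0.001, 0, -0.06], [0, 0, 0]],
    [[0.001, 0, -0.09], [0, 0, 0]],
    [[0.001, 0, -0.108], [0, 0, 0]],
    [[0.001, 0, -0.108], [0, 0, 0]],
    [[0.001, 0, -0.108], [0, 0, 0]]
  ],
  "gripper": 0.62
}}

```text
time: 7.75
tool_pos: [0.4677, 0.0692, -0.0208]
tcp_rot: [-1.558, 0.237, -0.258]
wrist_force: [-12.6, -14.8, 48.6]
width: 0.378
```

```bash
python3 - <<'E'
from look import *
s,im,d,P=look('w6'); print(s['width'])
im,d=cams.read_camera('side'); crop=im[165:215,240:300,::-1]; cv2.imwrite('pics/s6.png',cv2.resize(crop,(720,600),interpolation=cv2.INTER_NEAREST))
E
```

```text
[ 0.4677  0.0692 -0.0208] [-1.5576  0.2372 -0.2583] [-12.5678 -14.8096  48.6222]
0.378075940763334
```

View pics/w6.png

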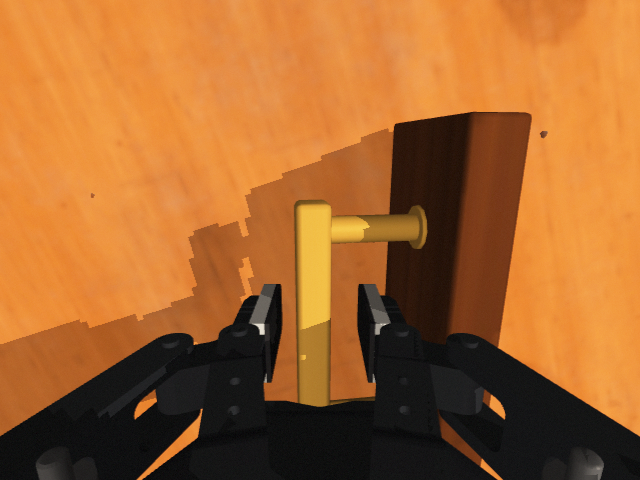

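View pics/s6.png

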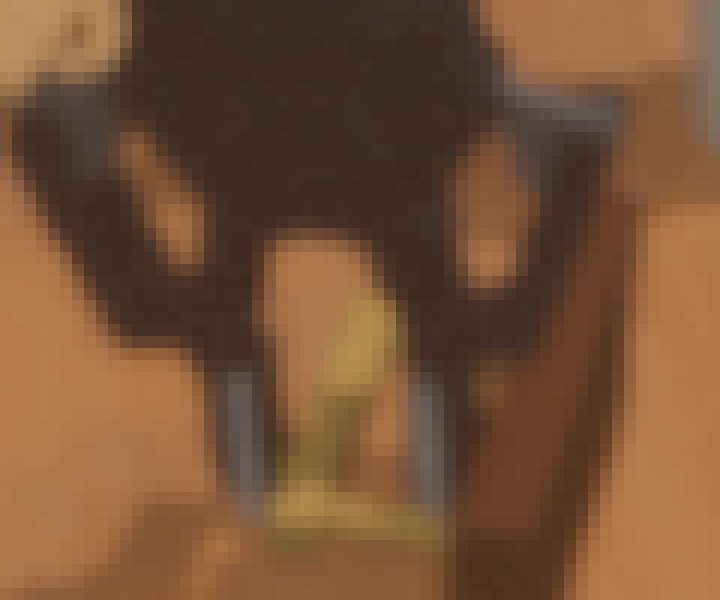

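Call:
{"op": "play_rows", "data": {
  "motion": [
    [[0, 0, 0.03], [0, 0, 0]],
    [[0, 0, 0.03], [0, 0, 0]],
    [[0, 0, 0.03], [0, 0, 0]]
  ]
}}

```text
time: 8.22
tool_pos: [0.4583, 0.0714, -0.0172]
tcp_rot: [-1.557, 0.25, -0.246]
wrist_force: [-0.5, -0.8, -0.9]
width: 0.379
```

```bash
python3 - <<'E'
from look import *
s,im,d,P=look('w7'); print(s['width'])
r=cams.regions_of('wrist','drawer_front'); m=r[0]['mask']&(d>0); Q=P[m]
for a,b in [(.05,.075),(.03,.046)]:
    T=Q[(Q[:,2]>a)&(Q[:,2]<b)]
    rect=cv2.minAreaRect(T[:,:2].astype(np.float32)*1000); print(rect,np.median(T[:,2]))
im,d=cams.read_camera('side'); P=cloud('side',d); np.savez('s7.npz',P=P,d=d,im=im); crop=im[165:215,240:300,::-1]; cv2.imwrite('pics/s7.png',cv2.resize(crop,(720,600),interpolation=cv2.INTER_NEAREST))
E
```

```text
[ 0.4583  0.0714 -0.0172] [-1.557   0.2496 -0.2461] [-0.4939 -0.8369 -0.8968]
0.37928702020601646
((502.951416015625, 76.17664337158203), (114.00695037841797, 23.09048080444336), 71.67160034179688) 0.06321447064805506
((477.8497009277344, 83.51754760742188), (115.86956024169922, 44.948665618896484), 71.5251235961914) 0.0376455686630382
```

View pics/s7.png

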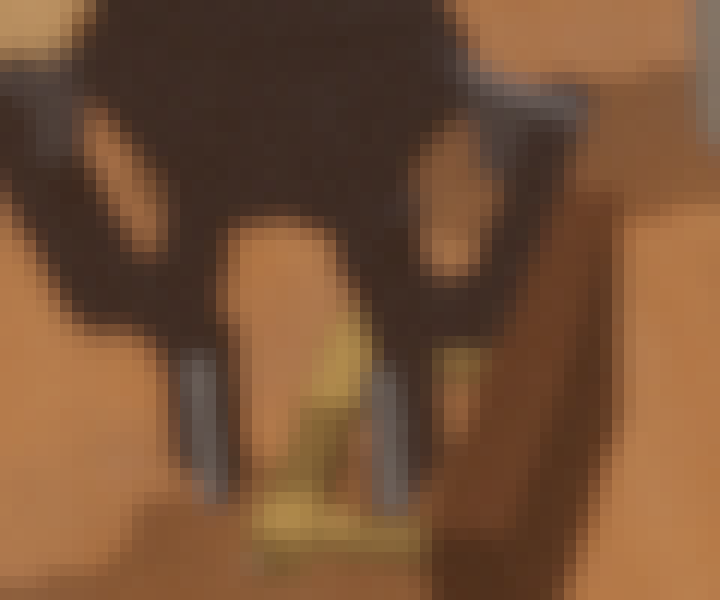

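View pics/w7.png

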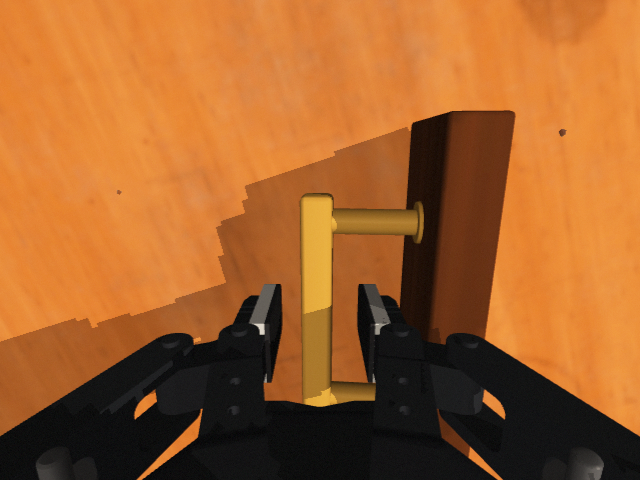

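```bash
python3 - <<'E'
from look import *
c=cams.calibration('wrist');T=c['tool_from_camera'];K=c['mtx']
for n in ['w5','w7']:
    d=np.load(n+'.npz')['d']; v,u=np.mgrid[:480,:640]
    C=np.stack([(u-K[0,2])/K[0,0]*d,(v-K[1,2])/K[1,1]*d,d],-1)@T[:3,:3].T+T[:3,3]
    m=(d>0)&(C[...,1]<-.030)&(v>270)&(u>320)&(C[...,2]<.05)
    Q=C[m]*1000
    for x0 in range(0,80,5):
        q=Q[(Q[:,0]>=x0)&(Q[:,0]<x0+5)]
        if len(q)>3: print(n,x0,len(q),'max toolY (lowest) mm',np.percentile(q[:,1],99).round(1))
im=np.load('s7.npz')['im'];P=np.load('s7.npz')['P']
# lowest points of fingers in side
for v in range(195,209): print(v,[np.round(P[v,u],3).tolist() for u in (256,257,258,272,273,274)])
E
```

```text
w5 0 4057 max toolY (lowest) mm -47.4
w5 5 4594 max toolY (lowest) mm -50.1
w5 10 4052 max toolY (lowest) mm -52.9
w5 15 2028 max toolY (lowest) mm -82.7
w5 20 2035 max toolY (lowest) mm -85.9
w5 25 2267 max toolY (lowest) mm -86.5
w5 30 2782 max toolY (lowest) mm -89.8
w5 35 5119 max toolY (lowest) mm -31.4
w5 40 4264 max toolY (lowest) mm -46.8
w5 45 3978 max toolY (lowest) mm -46.7
w5 50 3472 max toolY (lowest) mm -46.7
w5 55 1041 max toolY (lowest) mm -46.5
w5 60 38 max toolY (lowest) mm -123.9
w7 0 3457 max toolY (lowest) mm -49.0
w7 5 2780 max toolY (lowest) mm -49.7
w7 10 3262 max toolY (lowest) mm -50.5
w7 15 5475 max toolY (lowest) mm -45.4
w7 20 2658 max toolY (lowest) mm -48.8
w7 25 1307 max toolY (lowest) mm -48.6
w7 30 1531 max toolY (lowest) mm -69.6
w7 35 4800 max toolY (lowest) mm -32.8
w7 40 5905 max toolY (lowest) mm -79.8
w7 45 7772 max toolY (lowest) mm -80.2
w7 50 3335 max toolY (lowest) mm -80.5
w7 55 1506 max toolY (lowest) mm -109.9
w7 60 124 max toolY (lowest) mm -120.6
195 [[0.434, 0.069, 0.06], [0.437, 0.067, 0.06], [0.44, 0.067, 0.06], [0.392, -0.961, 0.65
[... 1192 characters left out ...]
34, 0.118, 0.003], [0.435, 0.072, 0.03], [0.437, 0.065, 0.034], [0.473, 0.053, 0.036], [0.476, 0.053, 0.036], [0.479, 0.061, 0.031]]
205 [[0.434, 0.116, 0.001], [0.434, 0.068, 0.03], [0.437, 0.068, 0.029], [0.473, 0.053, 0.033], [0.476, 0.055, 0.032], [0.479, 0.061, 0.028]]
206 [[0.433, 0.109, 0.002], [0.434, 0.07, 0.025], [0.437, 0.069, 0.026], [0.473, 0.055, 0.029], [0.475, 0.055, 0.029], [0.478, 0.06, 0.025]]
207 [[0.433, 0.108, -0.001], [0.435, 0.104, 0.001], [0.438, 0.102, 0.002], [0.476, 0.095, 0.001], [0.479, 0.096, -0.0], [0.481, 0.094, 0.001]]
208 [[0.432, 0.097, 0.003], [0.435, 0.098, 0.002], [0.438, 0.104, -0.002], [0.47, 0.026, 0.041], [0.473, 0.026, 0.041], [0.475, 0.027, 0.04]]
```

Call:
{"op": "play_rows", "data": {
  "motion": [
    [[-0.002, 0, -0.002], [0, 0, 0]],
    [[-0.002, 0, -0.002], [0, 0, 0]],
    [[-0.002, 0, -0.002], [0, 0, 0]],
    [[-0.002, 0, -0.002], [0, 0, 0]],
    [[-0.002, 0, -0.002], [0, 0, 0]]
  ],
  "gripper": 1
}}

```text
time: 9.0
tool_pos: [0.4586, 0.0713, -0.0168]
tcp_rot: [-1.557, 0.248, -0.248]
wrist_force: [-0.7, -1.3, 0.3]
width: 0.114
```

```bash
python3 - <<'E'
from look import *
s,im,d,P=look('w8'); print(s['width'])
im,d=cams.read_camera('side'); crop=im[165:215,240:300,::-1]; cv2.imwrite('pics/s8.png',cv2.resize(crop,(720,600),interpolation=cv2.INTER_NEAREST))
E
```

```text
[ 0.4586  0.0713 -0.0168] [-1.5567  0.2482 -0.2476] [-0.6756 -1.3391  0.3493]
0.1143317817278053
```

View pics/s8.png

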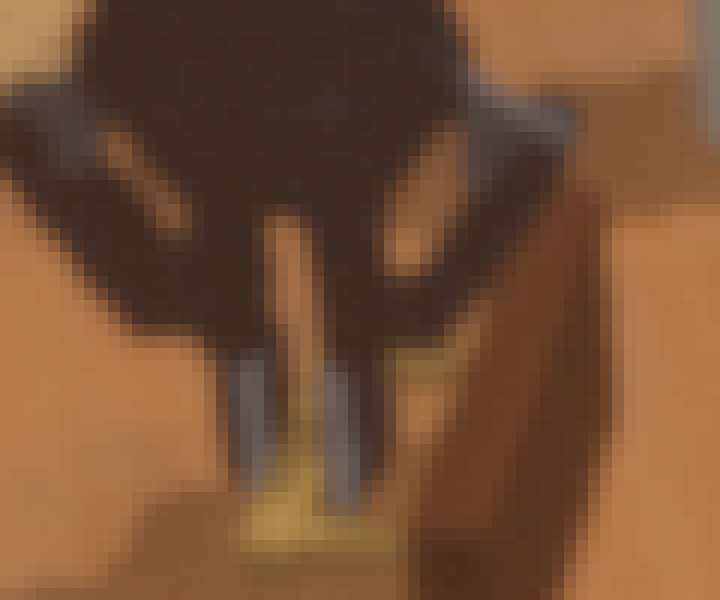

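View pics/w8.png

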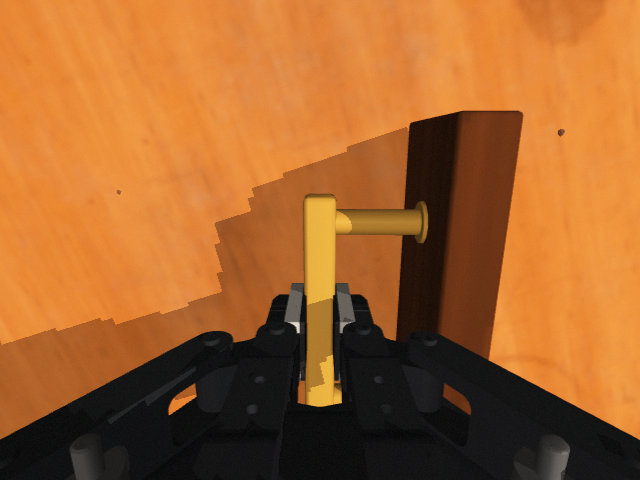

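Call:
{"op": "play_rows", "data": {
  "motion": [
    [[0, 0, 0.02], [0, 0, 0]],
    [[0, 0, 0.05], [0, 0, 0]],
    [[0, 0, 0.08], [0, 0, 0]],
    [[0, 0, 0.12], [0, 0, 0]],
    [[0, 0, 0.15], [0, 0, 0]],
    [[0, 0, 0.15], [0, 0, 0]],
    [[0, 0, 0.15], [0, 0, 0]]
  ],
  "squeeze": 110
}}

```text
time: 9.98
tool_pos: [0.4585, 0.0714, 0.0431]
tcp_rot: [-1.557, 0.248, -0.248]
wrist_force: [-0.4, 0.1, -2.3]
width: 0.106
```

```bash
cat > fr.py <<'E'
from look import *
# fit board pose in the wrist view: points on top edge and face
def board(P,d,zt):
    r=cams.regions_of('wrist','drawer_front'); m=r[0]['mask']&(d>0); Q=P[m]
    print('z pct',np.percentile(Q[:,2],[1,50,95,99]).round(4))
    T=Q[(Q[:,2]>zt-.008)&(Q[:,2]<zt+.01)]
    rect=cv2.minAreaRect(T[:,:2].astype(np.float32)*1000); print('top rect',rect,np.median(T[:,2]),len(T)); print(np.round(cv2.boxPoints(rect),1).tolist())
E
python3 - <<'E'
from fr import *
s,im,d,P=look('w9'); print(s['width']); board(P,d,.122)
im,d=cams.read_camera('side'); crop=im[130:230,230:330,::-1]; cv2.imwrite('pics/s9.png',cv2.resize(crop,(600,600),interpolation=cv2.INTER_NEAREST))
E
```

```text
[0.4585 0.0714 0.0431] [-1.5566  0.2481 -0.2477] [-0.3651  0.1438 -2.3273]
0.10594393033625096
z pct [0.0641 0.1158 0.1235 0.124 ]
top rect ((499.3304443359375, 90.0267333984375), (96.4842758178711, 56.98756408691406), 59.94272994995117) 0.12260612372364835 16495
[[450.5, 62.5], [499.79998779296875, 34.0], [548.2000122070312, 117.5], [498.79998779296875, 146.10000610351562]]
```

View pics/s9.png

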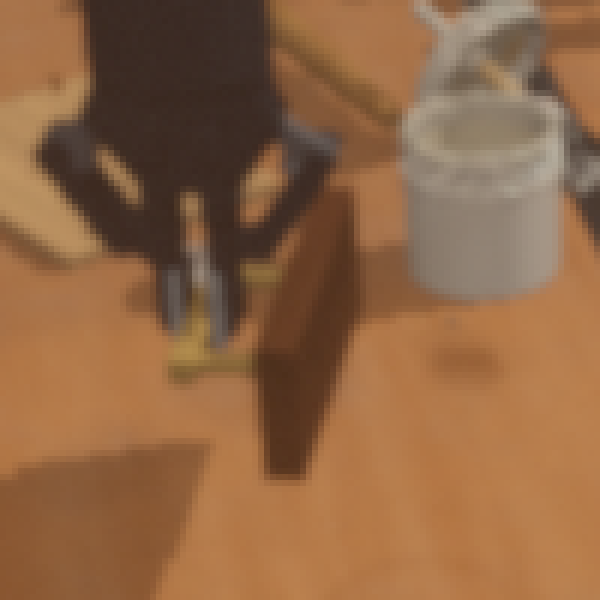

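View pics/w9.png

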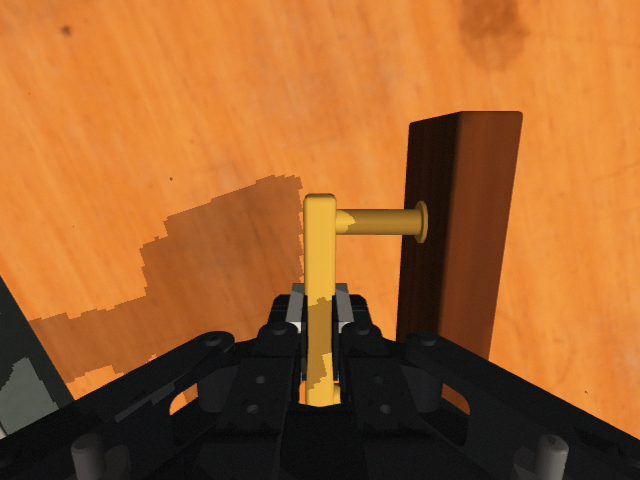

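```bash
cat > tb.py <<'E'
from look import *
def tool_cloud(d):
    c=cams.calibration('wrist');T=c['tool_from_camera'];K=c['mtx'];v,u=np.mgrid[:480,:640]
    return (np.stack([(u-K[0,2])/K[0,0]*d,(v-K[1,2])/K[1,1]*d,d],-1)@T[:3,:3].T+T[:3,3])*1000
def analyse(d):
    C=tool_cloud(d); v,u=np.mgrid[:480,:640]
    for name,box in [('top',(405,525,112,330)),('bar',(300,338,190,285))]:
        m=(d>0)&(u>box[0])&(u<box[1])&(v>box[2])&(v<box[3])
        Q=C[m]
        y=Q[:,1]; 
        h=np.histogram(y,bins=np.arange(-130,60,2)); i=np.argmax(h[0]); y0=h[1][i]+1
        S=Q[abs(y-y0)<4]
        A=np.c_[S[:,0],S[:,2],np.ones(len(S))]; co=np.linalg.lstsq(A,S[:,1],rcond=None)[0]
        print(name,'y0',np.median(S[:,1]).round(2),'slopes dy/dx,dy/dz',co[:2].round(4),'x',np.percentile(S[:,0],[1,50,99]).round(1),'z',np.percentile(S[:,2],[0.5,50,99.5]).round(1),len(S))
        # mid line x vs z
        zs=np.arange(S[:,2].min()+4,S[:,2].max()-4,4); lo=[];hi=[]
        for z in zs:
            q=S[abs(S[:,2]-z)<2][:,0]
            if len(q)>5: lo.append((z,*np.percentile(q,[3,97])))
        lo=np.array(lo); print('   edge slopes dx/dz',np.polyfit(lo[:,0],lo[:,1],1).round(4),np.polyfit(lo[:,0],lo[:,2],1).round(4))
    # board inner face: fit plane x = a y + b z + c
    m=(d>0)&(u>395)&(u<475)&(v>112)&(v<320); Q=C[m]; S=Q[(Q[:,0]>30)&(Q[:,0]<44)&(Q[:,1]>-72)&(Q[:,1]<-30)]
    for k in range(3):
        A=np.c_[S[:,1],S[:,2],np.ones(len(S))]; co=np.linalg.lstsq(A,S[:,0],rcond=None)[0]; res=S[:,0]-A@co; S=S[abs(res)<2]
    print('face: dx/dy,dx/dz,c',co.round(4),len(S),res.std())
E
python3 - <<'E'
from tb import *
analyse(np.load('w9.npz')['d']); analyse(np.load('w8.npz')['d'])
E
```

```text
top y0 -79.51 slopes dy/dx,dy/dz [-0.0617  0.    ] x [37.1 45.2 54.7] z [ 9.8 46.1 74.5] 14050
   edge slopes dx/dz [-0.0005 37.2691] [ 0.0011 54.1371]
bar y0 -56.66 slopes dy/dx,dy/dz [-0.0036  0.0089] x [-6.2 -0.1  5.7] z [15.6 33.3 48.4] 2914
   edge slopes dx/dz [-0.0041 -5.7402] [0.0225 4.754 ]
face: dx/dy,dx/dz,c [ 0.017   0.001  38.4989] 6078 0.35531813482737
top y0 -79.83 slopes dy/dx,dy/dz [-0.0728  0.0001] x [36.9 45.1 54.6] z [10.  46.1 74.6] 14161
   edge slopes dx/dz [ 0.0004 37.0989] [-0.0029 54.0985]
bar y0 -56.8 slopes dy/dx,dy/dz [-0.0098  0.0113] x [-6.2 -0.1  5.7] z [15.7 33.3 48.4] 2929
   edge slopes dx/dz [-0.0016 -5.8811] [0.027  4.5836]
face: dx/dy,dx/dz,c [ 0.0215  0.001  38.7069] 5984 0.3610788065655597
```

Call:
{"op": "play_rows", "data": {
  "motion": [
    [[-0.03, -0.05, 0.05], [0, 0, 0.05]],
    [[-0.08, -0.13, 0.1], [0, 0, 0.15]],
    [[-0.111, -0.24, 0.12], [0, 0, 0.25]],
    [[-0.111, -0.36, 0.12], [0, 0, 0.35]],
    [[-0.111, -0.48, 0.12], [0, 0, 0.45]],
    [[-0.111, -0.6, 0.12], [0, 0, 0.55]],
    [[-0.111, -0.72, 0.12], [0, 0, 0.575]],
    [[-0.111, -0.82, 0.12], [0, 0, 0.575]],
    [[-0.111, -0.8845, 0.12], [0, 0, 0.575]],
    [[-0.111, -0.8845, 0.12], [0, 0, 0.575]]
  ]
}}

```text
time: 11.38
tool_pos: [0.4141, -0.2839, 0.0907]
tcp_rot: [-1.568, -0.104, 0.105]
wrist_force: [0.3, -0.1, -2.7]
width: 0.107
```

Call:
{"op": "play_rows", "data": {
  "motion": [
    [[0, 0, -0.06], [0, 0, 0]],
    [[0, 0, -0.12], [0, 0, 0]],
    [[0, 0, -0.12], [0, 0, 0]],
    [[0, 0, -0.12], [0, 0, 0]]
  ]
}}

```text
time: 11.88
tool_pos: [0.4147, -0.282, 0.0437]
tcp_rot: [-1.568, -0.107, 0.107]
wrist_force: [-0.1, -0.4, -1.4]
width: 0.11
```

```bash
python3 - <<'E'
from tb import *
s,im,d,P=look('w10'); print(s['width'])
M=R.from_rotvec(s['tcp_rot']).as_matrix(); print(M, np.arctan2(M[1,0],M[0,0]))
analyse(d)
im,d=cams.read_camera('side'); cv2.imwrite('pics/s10.png',cv2.resize(im[180:340,220:420,::-1],(800,640)[:2])[:600])
im,d=cams.read_camera('top'); cv2.imwrite('pics/t10.png',cv2.resize(im[200:330,300:470,::-1],(784,600)))
E
```

```text
[ 0.4147 -0.282   0.0437] [-1.5681 -0.1072  0.107 ] [-0.0899 -0.3793 -1.3618]
0.10957996070477688
[[ 0.9907  0.0002 -0.136 ]
 [ 0.136   0.      0.9907]
 [ 0.0002 -1.      0.    ]] 0.1363759645304905
top y0 -79.4 slopes dy/dx,dy/dz [-0.0601 -0.0006] x [37.2 45.4 54.9] z [ 9.9 46.2 74.6] 14001
   edge slopes dx/dz [-0.0003 37.462 ] [ 0.0011 54.2573]
bar y0 -56.67 slopes dy/dx,dy/dz [-0.0039  0.0084] x [-6.1 -0.   5.8] z [15.8 33.4 48.6] 2906
   edge slopes dx/dz [-0.0019 -5.6288] [0.0194 4.9167]
face: dx/dy,dx/dz,c [ 0.0146  0.001  38.4858] 6142 0.3566073354156372
```

View pics/w10.png

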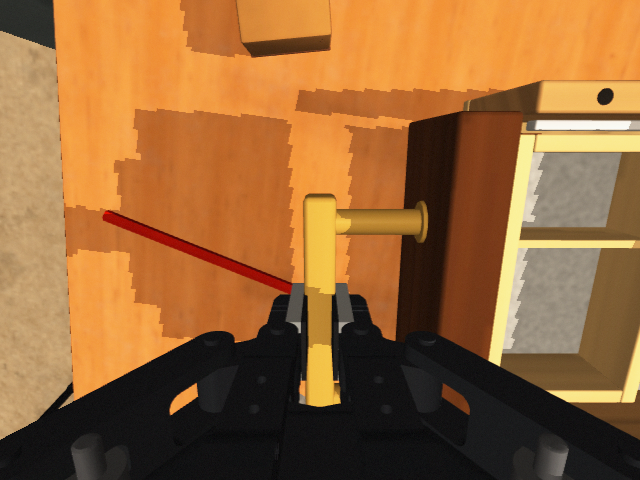

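View pics/s10.png

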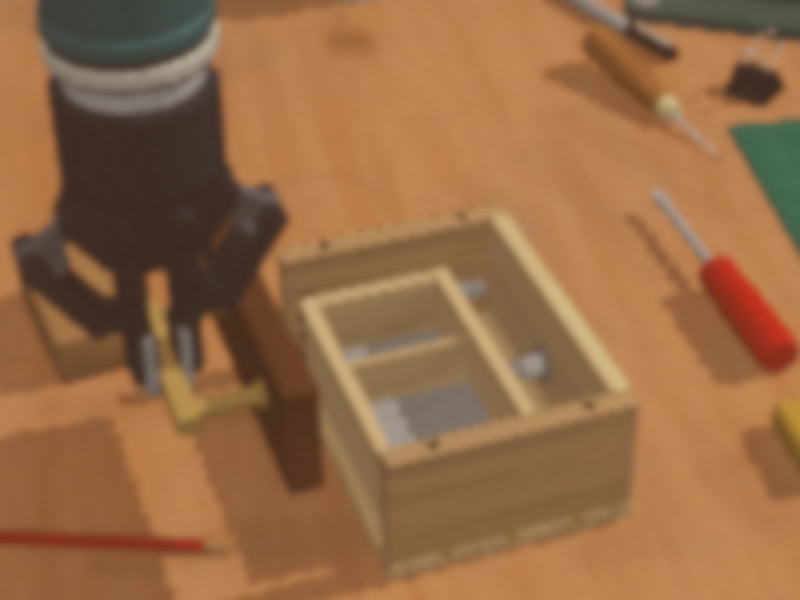

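```bash
python3 - <<'E'
from tb import *
d=np.load('w10.npz')['d']; C=tool_cloud(d); v,u=np.mgrid[:480,:640]
S=C[(d>0)&(abs(C[...,1]+36)<4)&(u>460)&(v<150)]
print('wall top',len(S),np.percentile(S,[1,50,99],axis=0).round(1))
for x in range(65,125,8):
    q=S[abs(S[:,0]-x)<4]
    if len(q)>5: print(x,np.percentile(q[:,2],[2,98]).round(1),np.median(q[:,1]).round(1))
S=C[(d>0)&(abs(C[...,1]+14)<4)&(u>490)&(v>120)]
print('drawer top',len(S),np.percentile(S,[1,50,99],axis=0).round(1))
for z in range(-10,71,8):
    q=S[(abs(S[:,2]-z)<4)&(S[:,0]<110)]
    if len(q)>5: print(z,np.percentile(q[:,0],[2,30]).round(1))
E
```

```text
wall top 3737 [[ 81.9 -38.6  77.7]
 [100.3 -37.   83.4]
 [120.6 -32.3  89.5]]
81 [78.  89.2] -36.2
89 [77.8 89.4] -37.0
97 [77.7 89.5] -37.1
105 [77.7 89.5] -37.0
113 [77.7 89.4] -37.0
121 [77.6 89.3] -36.8
drawer top 8132 [[ 89.3 -17.  -79. ]
 [120.7 -15.   -3.6]
 [173.9 -10.3  70.4]]
-10 [89.3 91.3]
-2 [89.1 91.1]
6 [89.2 91. ]
14 [89.3 91.1]
22 [89.3 91.2]
30 [89.4 91.2]
38 [89.1 91.1]
46 [89.2 91.1]
54 [89.2 91.2]
62 [89.5 92.8]
70 [89.9 95.5]
```

View pics/t10.png

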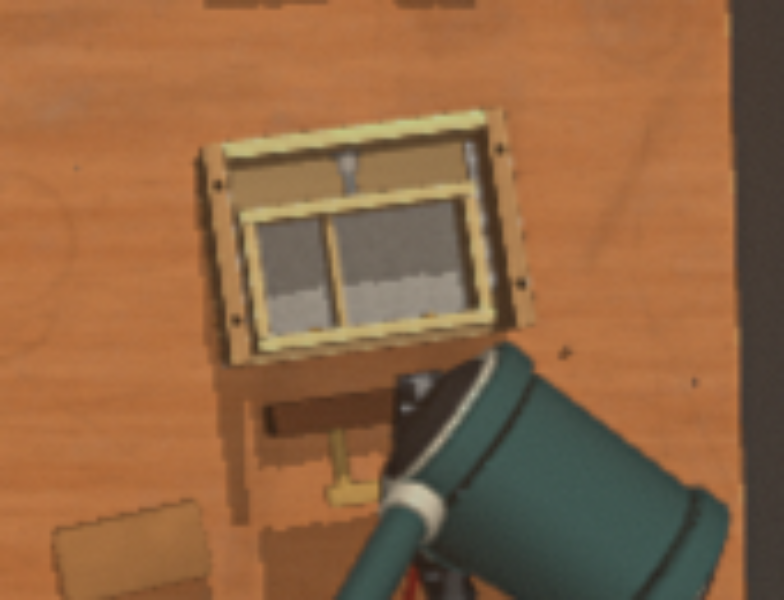

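Call:
{"op": "play_rows", "data": {
  "motion": [
    [[0, 0, -0.06], [0, 0, 0]],
    [[0, 0, -0.112], [0, 0, 0]],
    [[0, 0, -0.112], [0, 0, 0]],
    [[0, 0, -0.112], [0, 0, 0]],
    [[0.025, 0.0034, -0.112], [0, 0, 0]],
    [[0.045, 0.0062, -0.112], [0, 0, 0]],
    [[0.062, 0.0085, -0.112], [0, 0, 0]],
    [[0.062, 0.0085, -0.112], [0, 0, 0]],
    [[0.062, 0.0085, -0.112], [0, 0, 0]]
  ]
}}

```text
time: 13.15
tool_pos: [0.439, -0.2788, -0.0017]
tcp_rot: [-1.568, -0.106, 0.107]
wrist_force: [-0.6, 0.3, -2.1]
width: 0.103
```

```bash
python3 - <<'E'
from tb import *
s,im,d,P=look('w11'); print(s['width'],s['time'])
analyse(d); C=tool_cloud(d); v,u=np.mgrid[:480,:640]; tz=s['tool_pos'][2]*1000
for n,zz in [('wall',80),('drawer',58)]:
    S=C[(d>0)&(abs(C[...,1]+zz-tz)<4)&(u>460)]
    S=S[S[:,2]>77] if n=='wall' else S[(S[:,2]<70)&(S[:,2]>0)&(S[:,0]>50)]
    print(n,len(S),np.percentile(S,[2,50,98],axis=0).round(1))
im,d=cams.read_camera('side'); cv2.imwrite('pics/s11.png',cv2.resize(im[180:330,240:440,::-1],(800,600)))
E
```

```text
[ 0.439  -0.2788 -0.0017] [-1.5678 -0.1064  0.1072] [-0.6265  0.2916 -2.0895]
0.10278118008184746 13.15
top y0 -79.41 slopes dy/dx,dy/dz [-0.0612 -0.0007] x [37.2 45.4 54.8] z [10.  46.2 74.7] 14012
   edge slopes dx/dz [-0.     37.4443] [ 0.0012 54.2656]
bar y0 -56.69 slopes dy/dx,dy/dz [-0.0029  0.0101] x [-6.1 -0.   5.8] z [15.9 33.4 48.6] 2907
   edge slopes dx/dz [ 0.0023 -5.7586] [0.0265 4.6497]
face: dx/dy,dx/dz,c [ 0.0156  0.0014 38.5249] 6135 0.3589884497675219
wall 5280 [[ 57.5 -83.9  78. ]
 [ 68.6 -82.4  83.5]
 [ 81.5 -78.4  89.5]]
drawer 5787 [[ 65.1 -61.9   3. ]
 [ 70.1 -60.6  60.5]
 [102.7 -59.2  69.9]]
```

View pics/w11.png

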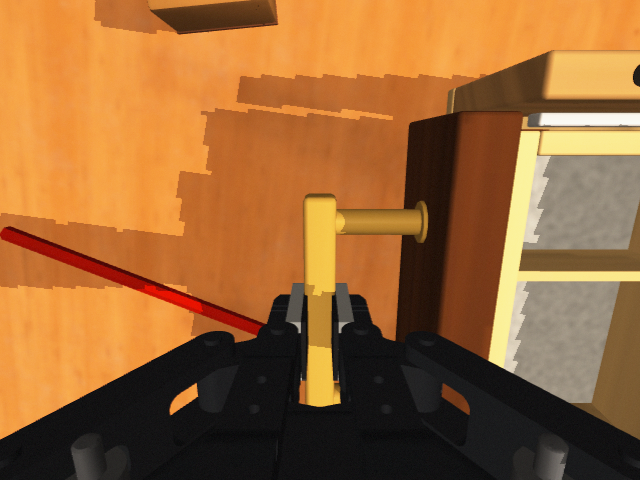

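View pics/s11.png

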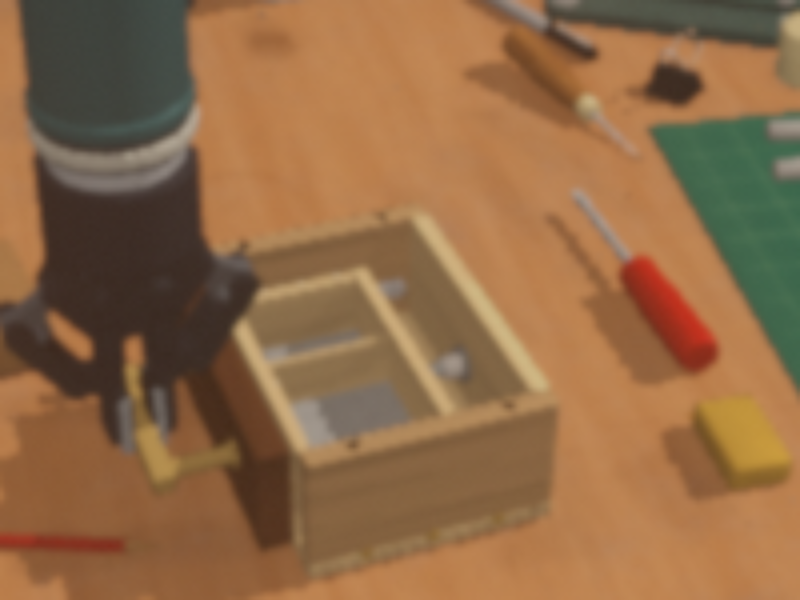

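Call:
{"op": "play_rows", "data": {
  "motion": [
    [[0.01, 0.0014, 0], [0, 0, 0]],
    [[0.02, 0.0027, 0], [0, 0, 0]],
    [[0.03, 0.0041, 0], [0, 0, 0]],
    [[0.04, 0.0055, 0], [0, 0, 0]],
    [[0.0446, 0.0061, 0], [0, 0, 0]],
    [[0.0446, 0.0061, 0], [0, 0, 0]],
    [[0.0446, 0.0061, 0], [0, 0, 0]]
  ]
}}

```text
time: 14.12
tool_pos: [0.4568, -0.2765, -0.0016]
tcp_rot: [-1.568, -0.106, 0.107]
wrist_force: [-3.3, -0.9, 0.1]
width: 0.106
```

```bash
cat > chk.py <<'E'
import sys
from tb import *
def chk(n,full=True):
    s,im,d,P=look(n); print('w',s['width'],s['time']); M=R.from_rotvec(s['tcp_rot']).as_matrix(); print('yaw',np.arctan2(M[1,0],M[0,0]),'push',s['wrist_force']@M[:,0],'tool y',M[:,1])
    analyse(d); C=tool_cloud(d); v,u=np.mgrid[:480,:640]; tz=s['tool_pos'][2]*1000
    for nn,zz in [('wall',80),('drawer',58)]:
        S=C[(d>0)&(abs(C[...,1]+zz-tz)<4)&(u>400)]
        S=S[S[:,2]>77] if nn=='wall' else S[(S[:,2]<70)&(S[:,2]>0)&(S[:,0]>50)]
        print(nn,len(S),np.percentile(S,[2,50,98],axis=0).round(1))
chk(sys.argv[1])
E
python3 chk.py w12
```

```text
[ 0.4568 -0.2765 -0.0016] [-1.568  -0.1063  0.107 ] [-3.2636 -0.9319  0.0784]
w 0.10634964080118192 14.125
yaw 0.13580407769197883 push -3.359723613362125 tool y [-0.0005  0.0001 -1.    ]
top y0 -79.34 slopes dy/dx,dy/dz [-0.0594  0.0003] x [37.2 45.4 54.9] z [ 9.9 46.2 74.7] 13999
   edge slopes dx/dz [ 0.0013 37.3793] [ 0.0018 54.2457]
bar y0 -56.63 slopes dy/dx,dy/dz [0.0001 0.0113] x [-6.1 -0.   5.8] z [15.8 33.5 48.6] 2915
   edge slopes dx/dz [ 0.0025 -5.8041] [0.0229 4.7667]
face: dx/dy,dx/dz,c [ 0.0146  0.0022 38.4347] 6135 0.35484039754054986
wall 8803 [[ 39.9 -83.9  78.1]
 [ 60.  -82.4  83.8]
 [ 80.9 -78.9  89.8]]
drawer 2642 [[ 65.9 -61.8  63.3]
 [ 84.7 -60.5  66.5]
 [103.7 -59.3  70. ]]
```

View pics/w12.png

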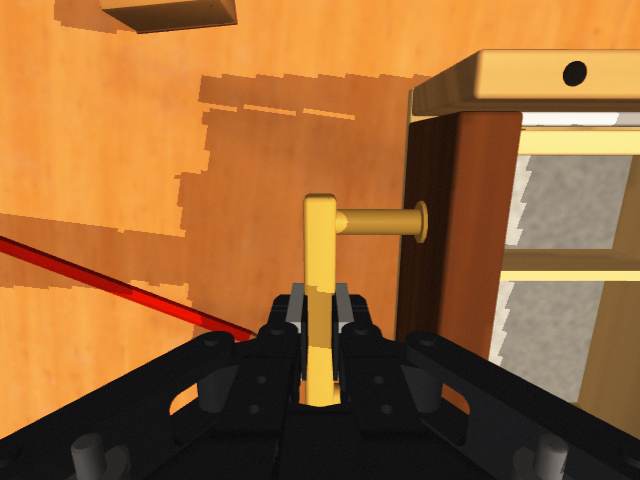

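Call:
{"op": "play_rows", "data": {
  "motion": [
    [[0.0025, 0.0003, 0], [0, 0, 0]],
    [[0.005, 0.0007, 0], [0, 0, 0]],
    [[0.005, 0.0007, 0], [0, 0, 0]],
    [[0.005, 0.0007, 0], [0, 0, 0]]
  ]
}}

```text
time: 14.68
tool_pos: [0.4583, -0.2763, -0.0016]
tcp_rot: [-1.568, -0.106, 0.108]
wrist_force: [-6.3, -2.1, 0.9]
width: 0.104
```

Call:
{"op": "play_rows", "data": {
  "motion": [
    [[0.0012, 0.0002, 0], [0, 0, 0]],
    [[0.0012, 0.0002, 0], [0, 0, 0]],
    [[0.0012, 0.0002, 0], [0, 0, 0]],
    [[0.0012, 0.0002, 0], [0, 0, 0]]
  ]
}}

```text
time: 15.18
tool_pos: [0.4583, -0.2763, -0.0016]
tcp_rot: [-1.568, -0.105, 0.109]
wrist_force: [-6.9, -2.6, 2.6]
width: 0.103
```

Call:
{"op": "play_rows", "data": {
  "motion": [
    [[0.0012, 0.0002, 0], [0, 0, 0]],
    [[0.0025, 0.0003, 0], [0, 0, 0]],
    [[0.0025, 0.0003, 0], [0, 0, 0]],
    [[0.0025, 0.0003, 0], [0, 0, 0]]
  ]
}}

```text
time: 15.68
tool_pos: [0.4584, -0.2762, -0.0016]
tcp_rot: [-1.568, -0.104, 0.11]
wrist_force: [-10.6, -3.0, 3.5]
width: 0.105
```

```bash
python3 chk.py w13; python3 - <<'E'
from tb import *
im,d=cams.read_camera('side'); cv2.imwrite('pics/s13.png',cv2.resize(im[180:330,240:440,::-1],(800,600)))
E
```

```text
[ 0.4584 -0.2762 -0.0016] [-1.5677 -0.104   0.1102] [-10.597   -2.9843   3.4745]
w 0.10482331363897024 15.675
yaw 0.13641462370933943 push -10.917978913681232 tool y [-0.004   0.0002 -1.    ]
top y0 -79.37 slopes dy/dx,dy/dz [-0.0598  0.0014] x [37.2 45.4 54.8] z [ 9.9 46.2 74.7] 14011
   edge slopes dx/dz [ 0.0018 37.2978] [ 0.001  54.2424]
bar y0 -56.64 slopes dy/dx,dy/dz [0.0017 0.0112] x [-6.1 -0.   5.8] z [15.8 33.4 48.5] 2918
   edge slopes dx/dz [-0.0034 -5.7529] [0.0178 4.9842]
face: dx/dy,dx/dz,c [ 0.0154  0.0027 38.4096] 6121 0.35467450372225284
wall 9116 [[ 38.1 -84.   78.1]
 [ 58.8 -82.6  83.7]
 [ 80.8 -79.   89.5]]
drawer 2748 [[ 65.8 -62.1  63. ]
 [ 84.7 -60.8  66.5]
 [103.6 -59.4  70. ]]
```

View pics/s13.png

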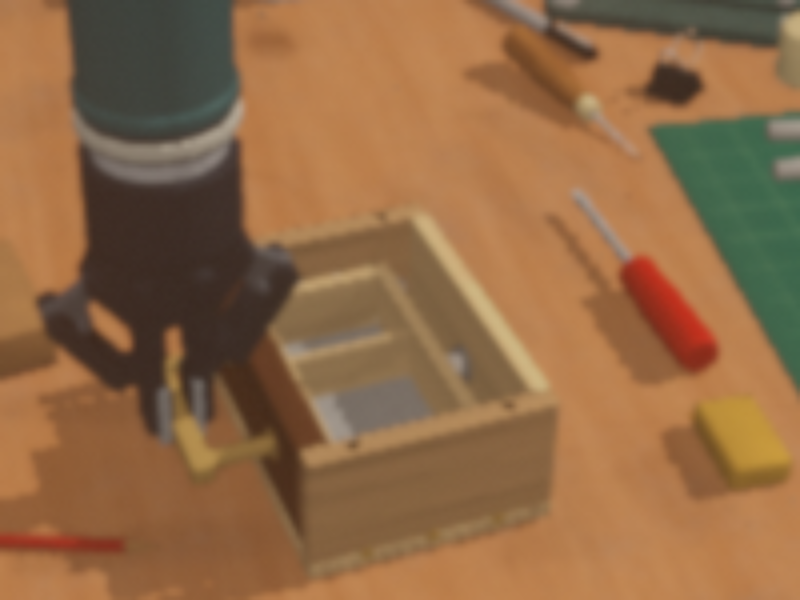

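View pics/w13.png

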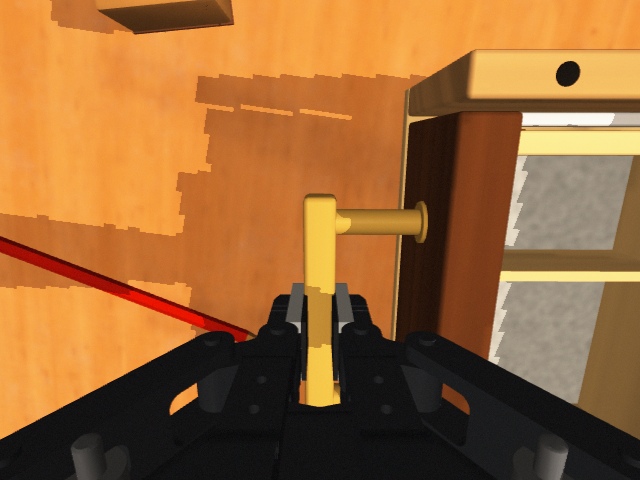

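Call:
{"op": "play_rows", "data": {
  "motion": [
    [[0.0008, 0.0001, 0], [0, 0, 0]],
    [[0.0008, 0.0001, 0], [0, 0, 0]],
    [[0.0008, 0.0001, 0], [0, 0, 0]],
    [[0.0008, 0.0001, 0], [0, 0, 0]],
    [[0.0008, 0.0001, 0], [0, 0, 0]],
    [[0.0008, 0.0001, 0], [0, 0, 0]]
  ]
}}

```text
time: 16.52
tool_pos: [0.4584, -0.2762, -0.0016]
tcp_rot: [-1.568, -0.104, 0.111]
wrist_force: [-11.3, -2.9, 5.1]
width: 0.11
```

Call:
{"op": "play_rows", "data": {
  "motion": [
    [[0, 0, 0], [0, 0, 0]],
    [[0, 0, 0], [0, 0, 0]],
    [[0, 0, 0], [0, 0, 0]]
  ]
}}

```text
time: 16.9
tool_pos: [0.4584, -0.2763, -0.0016]
tcp_rot: [-1.568, -0.104, 0.111]
wrist_force: [-11.5, -3.2, 4.3]
width: 0.108
```

```bash
python3 - <<'E'
from h import *
s=bot.read_state(); M=R.from_rotvec(s['tcp_rot']).as_matrix(); print(s['wrist_force']@M[:,0],s['width'],s['time'])
print(bot.finish_job())
E
```

```text
-11.837817532322848 0.10753329064807253 16.9
the job is handed in; nothing more can be done
None
```

I gripped the front by its brass pull, carried it to the case and pushed it in against the drawer. I handed the job in at 16.9 s, still gripping and pushing with about 11.8 N. No verdict is given.

**Final checks:**
- **Push:** it read 11.8 N along the push direction and was steady. The tool had stopped advancing while the force rose, so the plunger is on its stop.
- **Fit:** in the last wrist picture, before the final small 0.3 mm push command, the outer face was about 0.5 mm from the case plane. The front was parallel to the case within a few milliradians and within about 0.02 rad of upright. Its left end was about 3 mm from the side wall, so it is centred.
- **Height:** the lower edge is about 3–4 mm above the floor by calculation.

**Problems and disagreements:**
- **Finger ends:** the fingers actually end about 43 mm behind where the stated tool point puts them; both cameras agreed. Because of this the first close missed, shutting just above the bar.
- **Hard contact:** when I went lower for the second try, the gripper pressed on something, probably its linkage on the board's top edge. The wrist force peaked near 52 N in total (48.6 N upwards), and I backed off at once. If that counts as the gripper body pressing, it passed the 40 N limit.
- **Grip:** I therefore held the bar close to the finger ends. The grip showed no slip.
- **Vertical force:** at the end the tool also felt 4–5 N upwards, probably rubbing against the drawer or floor.
- **Bystanders:** I did not aim at or knowingly touch any of the tools and tins, but I did not measure their positions again at the end.

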